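# Set out the sample pots and the reagent bottle

### The arm

A 6-joint arm with a two-finger parallel gripper is mounted at the origin on the work surface. World frame = base frame: x ahead of the robot, y to its left, z up, the work surface at z = 0. Lengths are in mm, angles in rad, forces in N, time in s.
With the tool pointing down it reaches from about 300 to 775 mm from the base axis. Payload 14.6 kg.
Tool frame: the origin (TCP) lies between the finger pads; the fingertips stand 17 mm ahead of it and the grasp point (between the pads) lies 2 mm behind it; x points along the fingers, y is the direction in which the jaws open and shut, and the axes are right-handed (so a half turn about x gives the same grasp; the last joint's range is limited). The gripper opens to 94 mm and grips with 3 to 60 N. Pads are 16 mm wide; open, the fingers measure 119 mm over their backs; the gripper's body (75 mm by 177 mm) begins 78 mm behind the grasp point.
Start: joints at [1.058, 0.3, 1.521, -0, 1.321, -0.067], TCP at [237.145, 496.237, 222.446] pointing down, gripper open.
Joint ranges: [-3.03, 3.03], [-0.79, 2.21], [0.23, 2.52], [-1.04, 4.18], [0, 3.07], [-2.55, 2.55]. Speed limits (rad/s): [2.22, 2.22, 2.57, 3.14, 3.14, 3.14].

### API

Orientations are given as a unit quaternion [x, y, z, w].
In Python, from rig import robot, eyes gives the robot as it stands. The module is installed in compiled form; this text tells all that it offers.
- The arm moves only by the tool play_rows, never from a script. Its argument "increments" is a list of rows, each a list of 3 entries, a list of its own where there are three numbers: the shift along the tool's x, y, z in cm, then the turn about the tool's x in degrees, then the closure in counts, from 0 (fully open) to 255 (shut). In form: [[[dx, dy, dz], yaw, grip], ...]. A call has 1 to 12 rows; each row shifts and turns the commanded pose from where the row before left it, along the tool's axes as they then stand; what a row does not reach is not made up. A row lasts 1/10 s, in which the tool goes at most 50 mm and 8.59 degrees, less where a joint would pass 70% of its speed; a pose out of reach is approached as far as the arm can. A call is refused whole if a number of a shift passes 5 or a number of a turn 8.59, either way. A call with a gripper value outside its range is refused whole. The fingers move at their own pace and stop on an object; the grip force is fixed at half the most. Time passes only in rows, so rows that do not move let the fingers close. It gives the time, the measured TCP pose, the force and the opening at its end, in the units of the state.
- robot.read_state(): the state, without advancing time (a new reading comes with each control period).
- eyes.camera(name): name is "scene" or "side" or "wrist"; returns the picture (400x640x3 uint8, blue, green, red); there is no depth.
- eyes.camera_info(name): a dict with "fovy" (degrees; the focal length in pixels is half the picture's height over the tangent of half this angle, whatever the lens; pixels are square), "cx", "cy" (the principal point, pixels), "pose" (4x4, takes a point from camera to world coordinates); the wrist camera has in their place "hand_eye" (4x4, takes a point from camera to tool coordinates, whose origin is the TCP and whose axes are the tool frame's). Camera axes: x right, y down, z forward; pixel columns grow to the right and rows downward; lengths in mm; the calibration is good to about 2 mm. The wrist camera is an equidistant fisheye: a pixel r from the principal point sees the ray r / f radians off the axis. A picture is of the moment at which its call begins: read the wrist's pose just before it. camera_info takes no time and is no camera call.
- robot.hand_in(): hands the job in, once; it reports no verdict.
The state is a dict: "clock": time; "qpos": joint angles; "qvel": joint speeds; "effort": joint torques, N m; "tool_pos": TCP position; "ee_rot": TCP orientation; "wrist_force": force on the tool from outside, world axes, zero at the start; "ft_torque": the same for the moment, N m; "width": finger opening in mm.
Only numpy, scipy, OpenCV 4.12 (cv2) and the standard library are available. Lean on these libraries where they do the work, as an engineer would, in place of code of your own. Each camera call takes 0.05 s, during which the arm holds its last target. There are 200 camera calls.

### The job

Set out the bench for testing. First stand the tall amber bottle in the white tray at the back; then take the stack of sample pots apart from the top down and set each pot flat inside the rim of the holder of its own lid's colour: red, then yellow, then blue. Set everything down rather than dropping it, keep it all upright, and do not shift the steel beaker or the mortar.

Things in the scene. Friction and masses are not known exactly. Their poses are not given: they have to be found in the camera images.
- bottle: Tall amber glass bottle with paper label: straight round body 60 mm in diameter up to 112 mm high, then a sloping shoulder, then a black cap 32 mm in diameter from 123 to 145 mm. Stands upright on the bench by itself. Origin at the centre of its underside, z up. Loose, 250 to 490 g.
- pot_red: Closed sample pot, a plain upright cylinder 40 mm in diameter and 40 mm high, white body with a flat red lid (top 17 mm). Top of the stack at the start, standing on the yellow-lidded pot. Origin at the centre of its underside, z up. Loose, 35 to 70 g.
- pot_yellow: Closed sample pot, a plain upright cylinder 54 mm in diameter and 42 mm high, white body with a flat yellow lid (top 17 mm). Middle of the stack at the start, between the blue-lidded pot and the red-lidded pot. Origin at the centre of its underside, z up. Loose, 70 to 140 g.
- pot_blue: Closed sample pot, a plain upright cylinder 68 mm in diameter and 45 mm high, white body with a flat blue lid (top 17 mm). Bottom of the stack at the start, standing on the bench; the stack of three is 127 mm high. Origin at the centre of its underside, z up. Loose, 110 to 225 g.
- tray_white: Round white spill tray with a black floor, fixed to the bench at the back (farther from the robot than the three coloured holders): flat floor 3 mm thick inside a low rim, inner diameter 84 mm, outer 92 mm, rim top 9 mm above the bench. Takes the bottle. Origin at the centre of its underside, on the bench; z up.
- holder_red: Round red plastic holder fixed to the bench: a flat floor 3 mm thick inside a low rim, inner diameter 60 mm, outer 68 mm, rim top 9 mm above the bench. Takes the pot with the red lid. Origin at the centre of its underside, on the bench; z up.
- holder_yellow: Round yellow plastic holder fixed to the bench: a flat floor 3 mm thick inside a low rim, inner diameter 74 mm, outer 82 mm, rim top 9 mm above the bench. Takes the pot with the yellow lid. Origin at the centre of its underside, on the bench; z up.
- holder_blue: Round blue plastic holder fixed to the bench: a flat floor 3 mm thick inside a low rim, inner diameter 88 mm, outer 96 mm, rim top 9 mm above the bench. Takes the pot with the blue lid. Origin at the centre of its underside, on the bench; z up.
- beaker: Bystander: small open steel beaker, 60 mm across the rim, 70 mm high, standing loose on the bench. Not to be shifted. Origin at the centre of its underside.
- mortar: Bystander: white ceramic mortar, 96 mm across the rim, 50 mm high, with a pestle sticking out of it up to about 75 mm high and about 60 mm from its axis. Loose on the bench. Not to be shifted. Origin at the centre of its underside.
Not all that is in view belongs to the job. There is more than one size of the holder_yellow; the job needs the smallest.

How it is judged:
By the outcome, as a careful person would: the job done as asked, in the order asked, and still so for the second after the job is handed in, with the robot touching nothing.
It also fails if it takes over 128 s, if anything falls off the work surface, if the arm or the gripper's body presses on something with over 40 N, if the wrist force passes 120 N, or if a joint passes its speed limit or range.

## Working session

There is one attempt and no reset: what is moved stays moved. The work goes in short steps, Python scripts to look and compute and a tool call to move; the robot and the scene stay as the last step left them, time stands still between calls to the robot, and variables do not carry over. Pictures are saved under pics/ and viewed, on a budget of 14 in all, crops included, one or two more only if the job needs it, and the job is handed in when it is done.

Besides the shell and the picture viewer there is one more tool, called after "Request:" as a command line: name --argument value ..., lists and objects as JSON in quotes. play_rows: Moves the arm, as the interface text tells. Its arguments: {"type":"object","properties":{"increments":{"type":"array"}},"required":["increments"]}

```bash
mkdir -p pics; python3 - <<'E'
from rig import robot, eyes
import cv2
print(robot.read_state())
for n in("scene","side","wrist"):
    print(n,eyes.camera_info(n)); cv2.imwrite(f"pics/{n}0.png",eyes.camera(n))
E
```

```text
{'clock': 0.0, 'qpos': array([ 1.05839611e+00,  3.00437414e-01,  1.52158501e+00,  4.36242509e-05,
        1.32068946e+00, -6.65749125e-02]), 'qvel': array([ 8.20734720e-04, -7.44088139e-05,  3.07563522e-03, -1.80457739e-04,
       -9.32191371e-05,  1.25844334e-05]), 'effort': array([-6.82672344e-04, -5.31815636e+01, -3.52731371e+01,  7.06981332e-02,
        2.45117967e-02, -6.34470712e-05]), 'tool_pos': array([237.02318845, 496.03846592, 221.90313261]), 'ee_rot': array([ 0.15594963,  0.68973765, -0.15669959,  0.68948309]), 'wrist_force': array([-0.77192856, -0.35896851,  0.30639757]), 'ft_torque': array([-0.04480199, -0.00628508,  0.01649026]), 'width': 93.99397599774142}
scene {'fovy': 51.28077235933884, 'cx': 326.01995763151734, 'cy': 206.3676922101048, 'pose': array([[-6.61496806e-01,  3.86742022e-01, -6.42536056e-01,
         1.12323292e+03],
       [ 7.49947560e-01,  3.40219417e-01, -5.67300102e-01,
         6.70092028e+02],
       [-7.95545877e-04, -8.57135553e-01, -5.15090294e-01,
         6.10052624e+02],
       [ 0.00000000e+00,  0.00000000e+00,  0.00000000e+00,
         1.0
[... 188 characters left out ...]
02],
       [-7.31291525e-01, -4.62478817e-01,  5.01324295e-01,
        -4.98475639e+02],
       [-1.34683836e-02, -7.25074781e-01, -6.88538427e-01,
         9.25988052e+02],
       [ 0.00000000e+00,  0.00000000e+00,  0.00000000e+00,
         1.00000000e+00]])}
wrist {'fovy': 65.70646984690485, 'cx': 320.4474680368067, 'cy': 198.97785779092825, 'hand_eye': array([[-8.97875662e-04, -2.68525140e-01,  9.63272258e-01,
        -1.60787021e+02],
       [ 9.99998594e-01, -1.60516207e-03,  4.84648059e-04,
         4.99650982e-01],
       [ 1.41606791e-03,  9.63271339e-01,  2.68526203e-01,
        -7.88582376e+01],
       [ 0.00000000e+00,  0.00000000e+00,  0.00000000e+00,
         1.00000000e+00]])}
```

View pics/scene0.png

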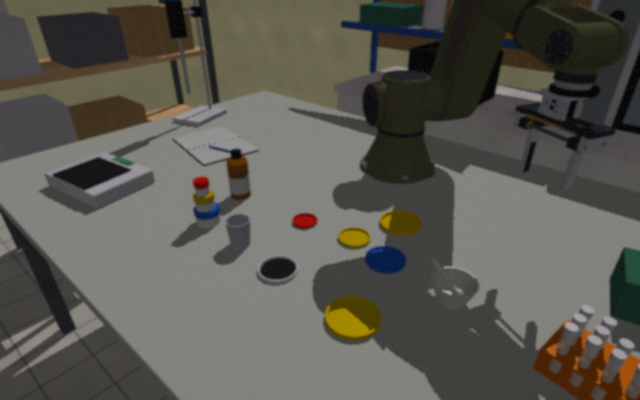

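View pics/side0.png

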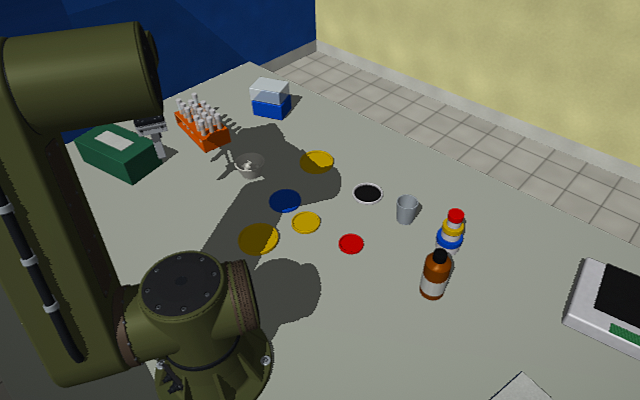

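The scene view shows:
- bottle (238,175), stack (206,203), beaker (238,230), white tray (278,269), red holder (305,220), blue holder (386,260), mortar (455,285)
- three yellow holders at (354,238), (401,223) and (353,318)

The side view shows the same layout: bottle (434,275), stack (451,230), beaker (406,209), tray (368,193), and yellow holders at (306,223), (259,239), (318,161).

Next I'll measure them by casting mask contours onto planes at known heights.

```bash
cat > h.py <<'E'
import numpy as np, cv2
from rig import robot, eyes
from scipy.spatial.transform import Rotation as R
def rays(name,px,st=None):
    i=eyes.camera_info(name); px=np.atleast_2d(px).astype(float)
    f=200/np.tan(np.radians(i["fovy"]/2)); d=(px-[i["cx"],i["cy"]])/f
    if name=="wrist":
        T=np.eye(4); T[:3,:3]=R.from_quat(st["ee_rot"]).as_matrix(); T[:3,3]=st["tool_pos"]; P=T@i["hand_eye"]
        r=np.linalg.norm(d,axis=1,keepdims=True); v=np.c_[d*np.sinc(r/np.pi),np.cos(r)]
    else: P=i["pose"]; v=np.c_[d,np.ones(len(d))]
    return P[:3,3], v@P[:3,:3].T
def plane(name,px,z,st=None):
    o,v=rays(name,px,st); return (o+v*((z-o[2])/v[:,2:]))[:,:2]
def circ(p):
    p=np.asarray(p,float)
    for _ in range(4):
        A=np.c_[2*p,np.ones(len(p))]; s=np.linalg.lstsq(A,(p**2).sum(1),rcond=None)[0]
        r=np.sqrt(s[2]+s[0]**2+s[1]**2); e=abs(np.hypot(*(p-s[:2]).T)-r); 
        if _<3: p=p[e<=max(1.5,np.percentile(e,85))]
    return s[:2].round(1),round(2*r,1),round(e.mean(),2)
HSV={"red":[((0,130,60),(6,255,255)),((174,130,60),(180,255,255))],"yellow":[((22,130,40),(34,255,255))],
"blue":[((105,130,40),(125,255,255))],"dark":[((0,0,0),(180,255,45))],"white":[((0,0,150),(180,40,255))]}
def blobs(img,col,amin=60):
    h=cv2.cvtColor(img,cv2.COLOR_BGR2HSV); m=sum(cv2.inRange(h,np.array(a),np.array(b)) for a,b in HSV[col])
    cs,_=cv2.findContours(m,cv2.RETR_EXTERNAL,cv2.CHAIN_APPROX_NONE)
    return [c[:,0] for c in cs if cv2.contourArea(c)>amin]
E
python3 - <<'E'
from h import *
for n in("scene","side"):
    im=cv2.imread(f"pics/{n}0.png")
    for c,z in(("red",9),("yellow",9),("blue",9),("dark",3)):
        for b in blobs(im,c):
            if len(b)<400: 
                p=plane(n,b,z); m=p.mean(0)
                if 250<m[0]<900 and abs(m[1])<500: print(n,c,b.mean(0).round(),circ(p))
E
python3 -c "
import cv2
a=cv2.imread('pics/scene0.png')[130:350,150:510];cv2.imwrite('pics/c1.png',cv2.resize(a,None,fx=2.2,fy=2.2,interpolation=2))"
```

```text
scene red [304. 220.] (array([465.6,  12.1]), np.float64(65.2), np.float64(0.66))
scene red [201. 182.] (array([ 525.1, -381.7]), np.float64(72.8), np.float64(1.61))
scene yellow [353. 318.] (array([651.1, 321.9]), np.float64(113.8), np.float64(0.66))
scene yellow [354. 237.] (array([439.5, 158.2]), np.float64(81.6), np.float64(0.66))
scene yellow [400. 223.] (array([304.9, 209.1]), np.float64(116.1), np.float64(0.98))
scene yellow [203. 197.] (array([ 569.4, -294. ]), np.float64(64.7), np.float64(2.52))
scene blue [385. 259.] (array([460.1, 267.2]), np.float64(94.2), np.float64(0.64))
scene blue [208. 212.] (array([ 608.8, -219.5]), np.float64(67.7), np.float64(1.46))
scene dark [277. 268.] (array([642.5,  98.1]), np.float64(68.8), np.float64(0.78))
scene dark [235. 154.] (array([ 305.9, -482.2]), np.float64(71.2), np.float64(1.33))
side red [351. 244.] (array([455.6,   3. ]), np.float64(68.3), np.float64(0.61))
side red [455. 215.] (array([ 736.4, -148.2]), np.float64(57.3), np.float64(1.05))
side yellow [258. 239.] (array([298.3, 202.2]), np.float64(114.0), np.float64(0.72))
side yellow [452. 228.] (array([ 690.3, -166.9]), np.float64(60.4), np.float64(1.37))
side yellow [305. 222.] (array([429.5, 149. ]), np.float64(82.8), np.float64(0.67))
side yellow [316. 162.] (array([645.4, 315.9]), np.float64(115.5), np.float64(0.93))
side blue [449. 240.] (array([ 648.4, -182.2]), np.float64(69.8), np.float64(1.25))
side blue [285. 200.] (array([450.9, 258.2]), np.float64(97.2), np.float64(0.79))
side dark [440. 256.] (array([ 584.8, -195. ]), np.float64(48.1), np.float64(1.0))
side dark [367. 193.] (array([645.3, 101.2]), np.float64(72.7), np.float64(0.61))
```

View pics/c1.png

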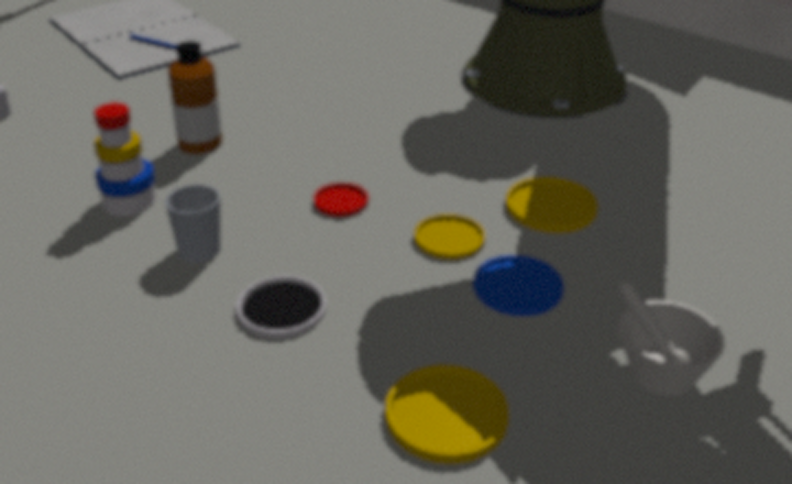

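The only yellow holder at 82 mm outer diameter is the one at scene (354,238), side (306,223). The other two, (401,223) and (353,318), measure about 115 mm and are decoys. The crop confirms this. Next: the upright objects.

```bash
python3 - <<'E'
from h import *
def tri(a,b):
    o1,v1=rays("scene",a);o2,v2=rays("side",b);v1=v1[0]/np.linalg.norm(v1);v2=v2[0]/np.linalg.norm(v2)
    s=np.linalg.lstsq(np.c_[v1,-v2],o2-o1,rcond=None)[0];p=o1+s[0]*v1;q=o2+s[1]*v2
    return ((p+q)/2).round(1),np.linalg.norm(p-q).round(1)
P={}
for n in("scene","side"):
    im=cv2.imread(f"pics/{n}0.png")
    for c in("red","yellow","blue","dark"):
        for b in blobs(im,c): P.setdefault((n,c),[]).append((b.min(0)+b.max(0))/2)
def near(n,c,p): return min(P[n,c],key=lambda q:np.hypot(*(q-p)))
for c,a,b in(("red",(201,182),(455,215)),("yellow",(203,197),(452,228)),("blue",(208,212),(449,240)),("dark",(235,154),(440,256)),
  ("dark",(277,268),(367,193)),("red",(304,220),(351,244)),("yellow",(354,237),(305,222)),("blue",(385,259),(285,200))):
    print(c,tri(near("scene",c,a),near("side",c,b)))
print("beaker rim",tri((238,222),(406.5,200)),"mortar rim",tri((456,280),(248,160)))
s=robot.read_state(); print(R.from_quat(s["ee_rot"]).as_matrix().round(3))
E
```

```text
red (array([ 631. , -191. ,  116.8]), np.float64(0.9))
yellow (array([ 629.8, -190.2,   76.1]), np.float64(1.5))
blue (array([ 627.5, -189.5,   32.8]), np.float64(2.1))
dark (array([ 480.5, -237. ,  132.5]), np.float64(2.5))
dark (array([644.6,  99.6,   3.6]), np.float64(1.8))
red (array([460. ,   6.4,   1.7]), np.float64(1.8))
yellow (array([433.8, 153.5,   2.5]), np.float64(0.2))
blue (array([454. , 262.6,   2.8]), np.float64(0.5))
beaker rim (array([639.1, -39.3,  66.9]), np.float64(3.0)) mortar rim (array([470.2, 441.4,  52.1]), np.float64(0.1))
[[-0.     0.431  0.902]
 [-0.001  0.902 -0.431]
 [-1.    -0.001 -0.   ]]
```

Both views agree: bottle (480,-237), stack (630,-190), tray (644.6,99.6), red (460,6.5), yellow (434,153.5), blue (454,262.6). All the heights are plausible. I'll yaw the tool by 64.4° so its axes line up with the world (tool y = +X, tool z = -Y, tool x = -Z), then move over the bottle.

Request:
play_rows --increments '[[[0,0,0],8.05,0],[[0,0,0],8.05,0],[[0,0,0],8.05,0],[[0,0,0],8.05,0],[[0,0,0],8.05,0],[[0,0,0],8.05,0],[[0,0,0],8.05,0],[[0,0,0],8.05,0],[[0,1.2,3.6],0,0],[[0,1.2,3.6],0,0],[[0,1.2,3.6],0,0],[[0,1.2,3.6],0,0]]'

```text
clock: 1.35
tool_pos: [285.4, 350.8, 222.2]
ee_rot: [0.5, 0.5, -0.5, 0.5]
wrist_force: [1.3, 0.1, 0.2]
width: 94.4
```

Request:
play_rows --increments '[[[0,1.2,3.6],0,0],[[0,1.2,3.6],0,0],[[0,1.2,3.6],0,0],[[0,1.2,3.6],0,0],[[0,1.2,3.6],0,0],[[0,1.2,3.6],0,0],[[0,1.2,3.6],0,0],[[0,1.2,3.6],0,0],[[0,1.2,3.6],0,0],[[0,1.2,3.6],0,0],[[0,1.2,3.6],0,0],[[0,0,0],0,0]]'

```text
clock: 2.55
tool_pos: [418.3, -46.6, 222.2]
ee_rot: [-0.5, -0.499, 0.501, -0.499]
wrist_force: [0.1, 0.7, -0.7]
width: 94.1
```

```bash
cat > look.py <<'E'
from h import *
import sys
s=robot.read_state(); im=eyes.camera("wrist"); cv2.imwrite(f"pics/{sys.argv[1]}.png",im)
print(s["clock"],s["tool_pos"].round(1),s["qpos"].round(2),s["width"],s["wrist_force"].round(1)); print(R.from_quat(s["ee_rot"]).as_matrix().round(3).tolist())
E
python3 look.py w1
```

```text
2.55 [418.3 -46.6 222.2] [-0.2   0.01  1.86 -0.    1.28 -0.2 ] 94.0642364098723 [ 0.1  0.7 -0.7]
[[-0.0, 1.0, -0.002], [-0.0, -0.002, -1.0], [-1.0, -0.0, 0.0]]
```

View pics/w1.png

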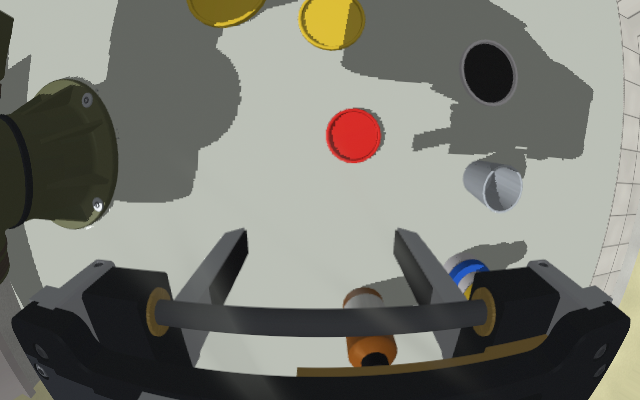

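The wrist view shows the red holder at (354,135), tray (488,72), small yellow holder (332,22), beaker (492,185), and the bottle at (370,330) under the gripper bar. I'll refine the holder positions from it.

```bash
python3 - <<'E'
from h import *
s=robot.read_state(); im=cv2.imread("pics/w1.png")
for c,z in(("red",9),("yellow",9),("dark",6)):
    for b in blobs(im,c,150):
        p=plane("wrist",b,z,s)
        if len(b)<250: print(c,b.mean(0).round(),circ(p))
E
```

```text
red [353. 135.] (array([456.9,   9.5]), np.float64(65.6), np.float64(0.31))
yellow [331.  22.] (array([430.9, 153.9]), np.float64(78.7), np.float64(0.39))
yellow [224.  10.] (array([300.2, 198.8]), np.float64(97.1), np.float64(1.74))
dark [375. 360.] (array([ 506.4, -353.3]), np.float64(40.4), np.float64(0.72))
dark [296. 310.] (array([ 380.4, -190.9]), np.float64(122.2), np.float64(5.71))
dark [413. 300.] (array([ 551.8, -221.9]), np.float64(44.2), np.float64(1.86))
dark [233. 263.] (array([ 315. , -178.8]), np.float64(91.0), np.float64(5.3))
dark [112. 158.] (array([22.9,  0.7]), np.float64(207.1), np.float64(0.97))
dark [488.  73.] (array([641. , 102.6]), np.float64(77.7), np.float64(0.44))
dark [ 4. 44.] (array([-217.2,  242.7]), np.float64(120.8), np.float64(5.73))
```

Request:
play_rows --increments '[[[0,1.0,3.1],0,0],[[0,1.0,3.1],0,0],[[0,1.0,3.1],0,0],[[0,1.0,3.1],0,0],[[0,1.1,3.3],0,0],[[0,1.1,3.3],0,0],[[0,0,0],0,0],[[0,0,0],0,0]]'

```text
clock: 3.4
tool_pos: [479.9, -232.7, 222.1]
ee_rot: [0.5, 0.501, -0.5, 0.5]
wrist_force: [-0.3, 0.8, 0.8]
width: 94.1
```

```bash
python3 look.py w2
```

```text
3.4 [ 479.9 -232.7  222.1] [-0.52  0.26  1.57  0.    1.31 -0.52] 94.10063683532186 [-0.3  0.8  0.8]
[[-0.001, 1.0, 0.001], [0.001, 0.001, -1.0], [-1.0, -0.001, -0.001]]
```

View pics/w2.png

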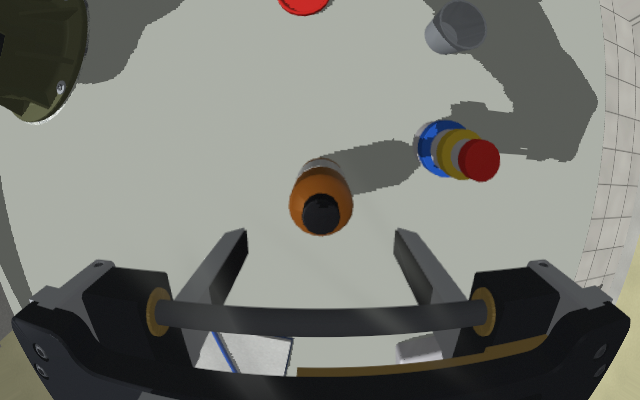

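The bottle cap is at (321,213), centred between the fingers. The stack's red lid is at (479,160). I'll measure both.

```bash
python3 - <<'E'
from h import *
s=robot.read_state(); im=cv2.imread("pics/w2.png")
for b in blobs(im,"red",150): 
  c=b.mean(0)
  if c[1]>100: print("red",c.round(),circ(plane("wrist",b,127,s)))
for b in blobs(im,"dark",150):
  c=b.mean(0)
  if 290<c[0]<350 and 190<c[1]<240: print("cap",c.round(),circ(plane("wrist",b,145,s)))
E
```

```text
red [479. 159.] (array([ 624.2, -187.7]), np.float64(43.1), np.float64(0.62))
cap [321. 214.] (array([ 479.4, -232.1]), np.float64(32.4), np.float64(0.56))
```

Request:
play_rows --increments '[[[1.5,0,0.15],0,0],[[2,0,0],0,0],[[2,0,0],0,0],[[2,0,0],0,0],[[2,0,0],0,0],[[2,0,0],0,0],[[1.5,0,0],0,0],[[0.4,0,0],0,0],[[0,0,0],0,80],[[0,0,0],0,255],[[0,0,0],0,255],[[0,0,0],0,255]]'

```text
clock: 4.65
tool_pos: [480.1, -235.1, 89.1]
ee_rot: [0.5, 0.5, -0.5, 0.501]
wrist_force: [0.3, -0.1, 0.7]
width: 65.6
```

Request:
play_rows --increments '[[[0,0,0],0,255],[[0,0,0],0,255],[[0,0,0],0,255],[[0,0,0],0,255],[[0,0,0],0,255],[[-0.3,0,0],0,255],[[-0.5,0,0],0,255],[[0,0,0],0,255]]'

```text
clock: 5.45
tool_pos: [480.0, -235.1, 96.9]
ee_rot: [0.5, 0.5, -0.5, 0.5]
wrist_force: [-0.5, 0.2, -3.6]
width: 59.5
```

```bash
python3 look.py w3
```

```text
5.45 [ 480.  -235.1   96.9] [-0.52  0.4   1.69  0.    1.04 -0.52] 59.500177974990315 [-0.5  0.2 -3.6]
[[0.0, 1.0, 0.001], [-0.0, 0.001, -1.0], [-1.0, 0.0, 0.0]]
```

View pics/w3.png

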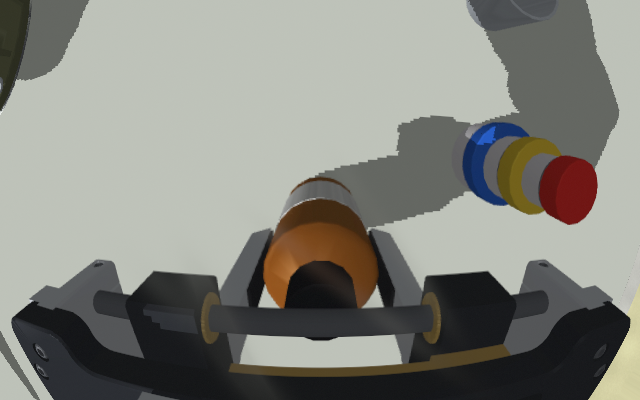

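The bottle is held: width 59.5 mm, about 370 g, upright. I'll lift it and carry it to the tray.

Request:
play_rows --increments '[[[-1,0,0],0,255],[[-2,0,0],0,255],[[-2,0,0],0,255],[[-2,0,0],0,255],[[-2,0,0],0,255],[[-1,0,0],0,255],[[0,0.5,-1],0,255],[[0,1,-2],0,255],[[0,1,-2],0,255],[[0,1,-2],0,255],[[0,1,-2],0,255],[[0,1,-2],0,255]]'

```text
clock: 6.7
tool_pos: [534.9, -123.3, 195.2]
ee_rot: [0.499, 0.501, -0.5, 0.5]
wrist_force: [0.5, -0.7, -3.6]
width: 59.6
```

Request:
play_rows --increments '[[[0,1,-2],0,255],[[0,1,-2],0,255],[[0,1,-2],0,255],[[0,1,-2],0,255],[[0,1,-2],0,255],[[0,1,-2],0,255],[[0,1,-2],0,255],[[0,1,-2],0,255],[[0,1,-2],0,255],[[0,1,-2],0,255],[[0,0.6,-1.2],0,255],[[0,0,0],0,255]]'

```text
clock: 7.9
tool_pos: [640.5, 88.8, 195.2]
ee_rot: [0.499, 0.501, -0.5, 0.5]
wrist_force: [-0.5, -0.3, -3.7]
width: 59.2
```

```bash
python3 look.py w4; python3 - <<'E'
from h import *
for n in("scene","side"): cv2.imwrite(f"pics/{n}1.png",eyes.camera(n))
s=robot.read_state(); im=cv2.imread("pics/w4.png")
for c,z in(("red",9),("yellow",9),("blue",9),("dark",4)):
    for b in blobs(im,c,150):
        p=plane("wrist",b,z,s)
        if len(b)<300: print(c,b.mean(0).round(),circ(p))
E
```

```text
7.9 [640.5  88.8 195.2] [0.08 0.54 1.25 0.   1.36 0.08] 59.187505716068216 [-0.5 -0.3 -3.7]
[[-0.002, 1.0, 0.003], [0.0, 0.003, -1.0], [-1.0, -0.002, -0.0]]
red [184. 243.] (array([459.5,   8. ]), np.float64(67.1), np.float64(0.62))
yellow [155. 133.] (array([434.2, 153.2]), np.float64(81.1), np.float64(0.61))
yellow [ 80. 105.] (array([302.3, 204.5]), np.float64(114.6), np.float64(0.6))
yellow [328.  11.] (array([647.9, 308.3]), np.float64(93.9), np.float64(1.84))
blue [312. 362.] (array([ 625.4, -202.8]), np.float64(55.9), np.float64(1.47))
blue [170.  46.] (array([455.9, 261.1]), np.float64(94.7), np.float64(0.53))
dark [324. 287.] (array([637.5, -59. ]), np.float64(84.0), np.float64(3.37))
dark [259. 275.] (array([600.8, -54.1]), np.float64(116.6), np.float64(3.84))
dark [381. 270.] (array([673.9, -48.4]), np.float64(122.5), np.float64(4.74))
dark [323. 164.] (array([643.2, 100.1]), np.float64(77.6), np.float64(0.45))
```

View pics/w4.png

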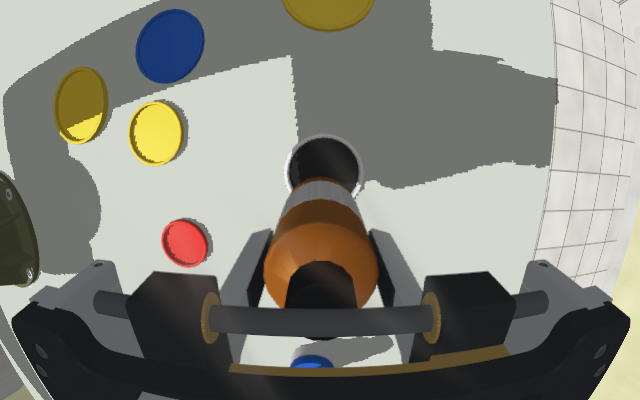

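Every measurement agrees to about 2 mm: tray (643.5,100), red (459.5,7.5), yellow (434,153.5), blue (455,262). The bottle hangs upright just short of the tray. I'll centre it and lower it.

Request:
play_rows --increments '[[[0,0.33,-1.12],0,255],[[1,0,0],0,255],[[1.5,0,0],0,255],[[1.5,0,0],0,255],[[1.5,0,0],0,255],[[1.5,0,0],0,255],[[1.5,0,0],0,255],[[0.8,0,0],0,255],[[0.5,0,0],0,255],[[0.2,0,0],0,255],[[0.1,0,0],0,255],[[0,0,0],0,255]]'

```text
clock: 9.25
tool_pos: [644.1, 98.4, 95.9]
ee_rot: [0.5, 0.5, -0.5, 0.5]
wrist_force: [0.5, -1.1, -4.3]
width: 59.7
```

Request:
play_rows --increments '[[[0.1,0,-0.12],0,255],[[0.1,0,0],0,255],[[0.1,0,0],0,255],[[0,0,0],0,255]]'

```text
clock: 9.65
tool_pos: [643.8, 99.6, 92.3]
ee_rot: [0.5, 0.5, -0.5, 0.5]
wrist_force: [-0.1, -0.5, -3.6]
width: 59.8
```

Request:
play_rows --increments '[[[0.05,0,0],0,255],[[0,0,0],0,255]]'

```text
clock: 9.85
tool_pos: [643.9, 99.5, 92.0]
ee_rot: [0.5, 0.5, -0.5, 0.5]
wrist_force: [-0.3, 0.6, -3.5]
width: 59.5
```

Request:
play_rows --increments '[[[0.05,0,0],0,255],[[0,0,0],0,255]]'

```text
clock: 10.05
tool_pos: [643.9, 99.6, 91.9]
ee_rot: [0.5, 0.5, -0.5, 0.5]
wrist_force: [-4.0, -0.2, 2.6]
width: 60.1
```

Contact (force went from -3.5 to +2.6 N). Release, then rise.

Request:
play_rows --increments '[[[0,0,0],0,80],[[0,0,0],0,60],[[0,0,0],0,30],[[0,0,0],0,30],[[0,0,0],0,30],[[-0.5,0,0],0,30],[[-1.5,0,0],0,30],[[-2,0,0],0,30],[[-2.5,0,0],0,30],[[-2.5,0,0],0,30],[[-2.5,0,0],0,30],[[-2,0,0],0,30]]'

```text
clock: 11.25
tool_pos: [644.0, 99.6, 229.7]
ee_rot: [0.5, 0.5, -0.499, 0.501]
wrist_force: [-0.0, -0.3, -0.4]
width: 82.9
```

```bash
python3 look.py w5;python3 - <<'E'
from h import *
cv2.imwrite("pics/scene2.png",eyes.camera("scene"))
s=robot.read_state(); im=cv2.imread("pics/w5.png")
for b in blobs(im,"dark",150):
  if len(b)<300: print(b.mean(0).round(),circ(plane("wrist",b,148,s)))
E
python3 -c "
import cv2
a=cv2.imread('pics/scene2.png')[130:350,150:510];cv2.imwrite('pics/c2.png',cv2.resize(a,None,fx=2,fy=2,interpolation=2))"
```

```text
11.25 [644.   99.6 229.7] [0.1  0.53 1.19 0.   1.42 0.1 ] 82.90046607581068 [-0.  -0.3 -0.4]
[[0.003, 1.0, 0.001], [0.0, 0.001, -1.0], [-1.0, 0.003, -0.0]]
[402. 282.] (array([719.8,  27.5]), np.float64(50.0), np.float64(4.68))
[241. 268.] (array([584.6,  35.5]), np.float64(68.2), np.float64(4.75))
[320. 209.] (array([644.5, 101.9]), np.float64(32.1), np.float64(0.58))
[319. 162.] (array([644.1, 131. ]), np.float64(48.5), np.float64(0.33))
```

View pics/c2.png

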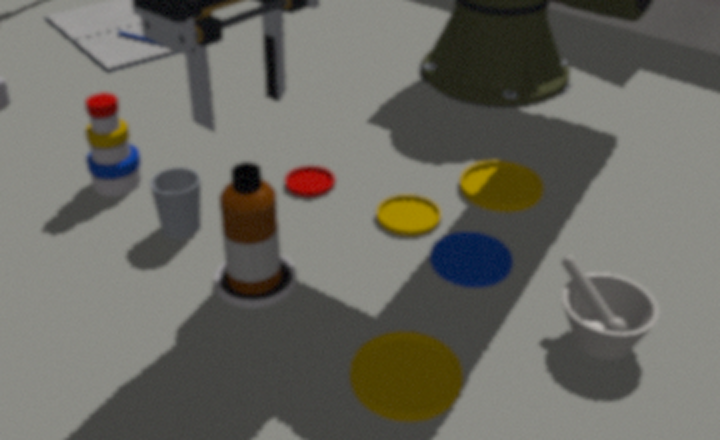

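The bottle stands in the tray: cap at crop (246,178), base inside the rim, wrist cap fit (644.5,101.9). On to the stack.

Request:
play_rows --increments '[[[0,-0.1,2.6],0,0],[[0,-0.1,2.6],0,0],[[0,-0.1,2.6],0,0],[[0,-0.1,2.6],0,0],[[0,-0.1,2.6],0,0],[[0,-0.1,2.6],0,0],[[0,-0.2,2.6],0,0],[[0,-0.2,2.6],0,0],[[0,-0.2,2.6],0,0],[[0,-0.2,2.6],0,0],[[0,0,2.9],0,0],[[0,0,0],0,0]]'

```text
clock: 12.55
tool_pos: [629.4, -192.4, 225.7]
ee_rot: [-0.5, -0.5, 0.501, -0.499]
wrist_force: [0.3, -0.0, -1.5]
width: 93.9
```

```bash
python3 look.py w6;python3 - <<'E'
from h import *
s=robot.read_state(); im=cv2.imread("pics/w6.png")
for c,z in(("red",127),("yellow",87),("blue",45)):
  for b in blobs(im,c,150):
    if len(b)<300: print(c,b.mean(0).round(),b.min(0),b.max(0),circ(plane("wrist",b,z,s)))
E
```

```text
12.55 [ 629.4 -192.4  225.7] [-0.35  0.55  1.17 -0.    1.43 -0.35] 93.87927504843462 [ 0.3 -0.  -1.5]
[[-0.001, 1.0, -0.002], [-0.0, -0.002, -1.0], [-1.0, -0.001, 0.0]]
red [321. 200.] [299 177] [342 222] (array([ 629.2, -185.1]), np.float64(39.2), np.float64(0.54))
red [189.  31.] [166   7] [213  55] (array([513.2, -29.4]), np.float64(46.1), np.float64(0.36))
yellow [319. 181.] [295 163] [346 203] (array([ 628.8, -184.1]), np.float64(50.8), np.float64(0.43))
blue [314. 166.] [291 150] [346 192] (array([ 626.8, -182.3]), np.float64(62.1), np.float64(0.58))
```

View pics/w6.png

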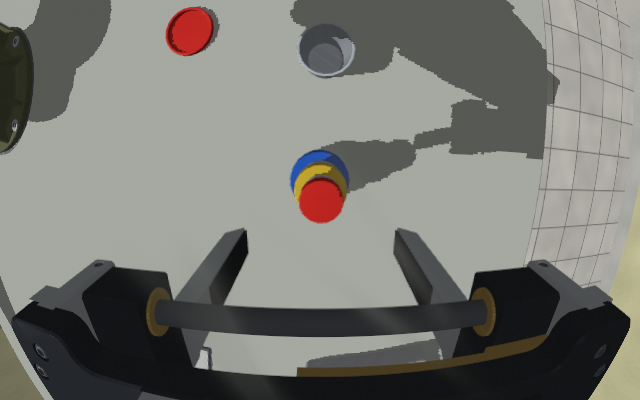

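The red lid is at (321,200), centred between the fingers. Using stack (629.3,-188), I'll descend for the red pot.

Request:
play_rows --increments '[[[1.5,0,-0.44],0,0],[[2,0,0],0,0],[[2,0,0],0,0],[[2,0,0],0,0],[[1.5,0,0],0,0],[[1.5,0,0],0,0],[[0.9,0,0],0,0],[[0,0,0],0,60],[[0,0,0],0,110],[[0,0,0],0,120],[[0,0,0],0,130],[[0,0,0],0,135]]'

```text
clock: 13.8
tool_pos: [630.3, -185.1, 112.9]
ee_rot: [0.5, 0.5, -0.5, 0.5]
wrist_force: [0.8, -0.4, -0.2]
width: 57.2
```

Request:
play_rows --increments '[[[0,0,0],0,140],[[0,0,0],0,145],[[0,0,0],0,150],[[0,0,0],0,160],[[0,0,0],0,255],[[0,0,0],0,255],[[0,0,0],0,255],[[0,0,0],0,255]]'

```text
clock: 14.6
tool_pos: [630.1, -185.1, 112.5]
ee_rot: [0.5, 0.5, -0.5, 0.5]
wrist_force: [-0.9, -0.0, 0.5]
width: 39.9
```

Request:
play_rows --increments '[[[-0.3,0,0],0,255],[[-1,0,0],0,255],[[-2,0,0],0,255],[[-1,0,0],0,255],[[0,-1.0,-1.1],0,255],[[0,-1.7,-1.9],0,255],[[0,-1.7,-1.9],0,255],[[0,-1.7,-1.9],0,255],[[0,-1.7,-1.9],0,255],[[0,-1.7,-1.9],0,255],[[0,-1.7,-1.9],0,255],[[0,-1.7,-1.9],0,255]]'

```text
clock: 15.8
tool_pos: [500.3, -40.5, 155.9]
ee_rot: [0.5, 0.5, -0.5, 0.5]
wrist_force: [0.3, 0.7, -0.7]
width: 39.5
```

Request:
play_rows --increments '[[[0,-1.7,-1.9],0,255],[[0,-1.7,-1.9],0,255],[[0,-0.6,-1],0,255],[[0,0,0],0,255],[[0,0,0],0,255]]'

```text
clock: 16.3
tool_pos: [461.6, 6.4, 155.8]
ee_rot: [0.5, 0.5, -0.5, 0.501]
wrist_force: [-0.7, 0.4, -0.6]
width: 39.3
```

```bash
python3 look.py w7;python3 - <<'E'
from h import *
s=robot.read_state(); im=cv2.imread("pics/w7.png"); z=s["tool_pos"][2]+14.5
for b in blobs(im,"red",150):
    if len(b)<400: print(b.mean(0).round(),b.min(0),b.max(0),"pot",circ(plane("wrist",b,z,s)),"holder",circ(plane("wrist",b,9,s)))
E
```

```text
16.3 [461.6   6.4 155.8] [-0.07  0.17  1.84 -0.    1.12 -0.07] 39.28105247835284 [-0.7  0.4 -0.6]
[[0.001, 1.0, 0.001], [-0.0, 0.001, -1.0], [-1.0, 0.001, 0.0]]
[320. 266.] [285 230] [356 302] pot (array([461.5,   6.3]), np.float64(41.2), np.float64(0.84)) holder (array([461.4, -80.9]), np.float64(87.0), np.float64(1.34))
[317. 190.] [285 159] [349 221] pot (array([459.5,  48.7]), np.float64(31.1), np.float64(0.2)) holder (array([457.7,   8.4]), np.float64(65.5), np.float64(0.31))
```

View pics/w7.png

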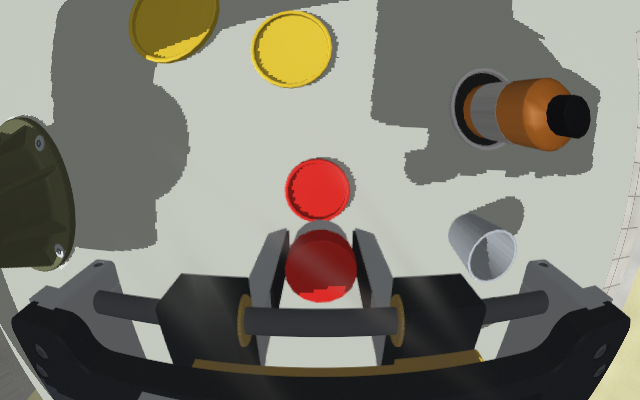

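The red pot is held level and centred at (320,266), with the holder at (317,190). Lower it.

Request:
play_rows --increments '[[[0.5,-0.25,-0.1],0,255],[[1.5,0,0],0,255],[[2,0,0],0,255],[[2,0,0],0,255],[[2,0,0],0,255],[[1.5,0,0],0,255],[[1,0,0],0,255],[[1,0,0],0,255],[[0.6,0,0],0,255],[[0.2,0,0],0,255],[[0,0,0],0,255],[[0,0,0],0,255]]'

```text
clock: 17.55
tool_pos: [458.7, 7.7, 32.9]
ee_rot: [0.5, 0.5, -0.5, 0.5]
wrist_force: [-0.2, -0.1, -1.4]
width: 39.7
```

Request:
play_rows --increments '[[[0.15,0,0],0,255],[[0.1,0,0],0,255],[[0.1,0,0],0,255],[[0,0,0],0,255],[[0,0,0],0,255]]'

```text
clock: 18.05
tool_pos: [458.4, 7.8, 28.9]
ee_rot: [0.5, 0.5, -0.5, 0.5]
wrist_force: [0.2, -0.4, -0.9]
width: 39.8
```

Request:
play_rows --increments '[[[0.05,0,0],0,255],[[0,0,0],0,255]]'

```text
clock: 18.25
tool_pos: [458.5, 7.8, 28.5]
ee_rot: [0.5, 0.5, -0.5, 0.5]
wrist_force: [-0.3, 0.0, -0.3]
width: 39.4
```

Request:
play_rows --increments '[[[0.05,0,0],0,255],[[0,0,0],0,255]]'

```text
clock: 18.45
tool_pos: [458.5, 7.8, 28.4]
ee_rot: [0.5, 0.5, -0.5, 0.5]
wrist_force: [-2.9, 0.4, 8.1]
width: 39.4
```

Contact at the expected height (8 N). Release and rise.

Request:
play_rows --increments '[[[0,0,0],0,135],[[0,0,0],0,120],[[0,0,0],0,100],[[0,0,0],0,100],[[-0.5,0,0],0,100],[[-1.5,0,0],0,100],[[-2,0,0],0,60],[[-2.5,0,0],0,0],[[-3,0,0],0,0],[[-3,0,0],0,0],[[0,0,0],0,0]]'

```text
clock: 19.55
tool_pos: [460.0, 7.7, 156.8]
ee_rot: [0.501, 0.499, -0.498, 0.502]
wrist_force: [-0.7, -0.5, -0.9]
width: 92.5
```

```bash
python3 look.py w8;python3 - <<'E'
from h import *
s=robot.read_state(); im=cv2.imread("pics/w8.png")
for b in blobs(im,"red",150):
    if len(b)<400: print(b.mean(0).round(),b.min(0),b.max(0),"pot",circ(plane("wrist",b,43,s)))
E
python3 -c "
import cv2
cv2.imwrite('pics/c8.png',cv2.imread('pics/w8.png')[100:320,180:460])"
```

```text
19.55 [460.    7.7 156.8] [-0.06  0.17  1.85 -0.    1.12 -0.06] 92.49124304379212 [-0.7 -0.5 -0.9]
[[0.006, 1.0, 0.001], [-0.0, 0.001, -1.0], [-1.0, 0.006, 0.0]]
[318. 191.] [286 160] [349 224] pot (array([456.5,  17.5]), np.float64(58.1), np.float64(0.34))
```

View pics/c8.png

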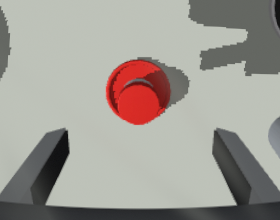

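The red pot sits flat inside its holder: lid at crop (137,102), rim visible around it. Back to the stack for yellow.

Request:
play_rows --increments '[[[0,1.7,1.9],0,0],[[0,1.7,1.9],0,0],[[0,1.7,1.9],0,0],[[0,1.7,1.9],0,0],[[0,1.7,1.9],0,0],[[0,1.7,1.9],0,0],[[0,1.7,1.9],0,0],[[0,1.7,1.9],0,0],[[0,1.7,1.9],0,0],[[0,1.6,2.2],0,0],[[0,0,0],0,0],[[0,0,0],0,0]]'

```text
clock: 20.8
tool_pos: [627.1, -185.0, 151.3]
ee_rot: [0.5, 0.501, -0.5, 0.499]
wrist_force: [0.5, -0.2, -0.1]
width: 93.9
```

```bash
python3 look.py w9;python3 - <<'E'
from h import *
s=robot.read_state(); im=cv2.imread("pics/w9.png")
for c,z in(("yellow",87),("blue",45)):
  for b in blobs(im,c,150):
    if len(b)<400: print(c,b.mean(0).round(),b.min(0),b.max(0),circ(plane("wrist",b,z,s)))
E
```

```text
20.8 [ 627.1 -185.   151.3] [-0.34  0.59  1.27  0.    1.28 -0.34] 93.8580274284121 [ 0.5 -0.2 -0.1]
[[-0.002, 1.0, 0.0], [0.001, 0.0, -1.0], [-1.0, -0.002, -0.001]]
yellow [323. 219.] [290 186] [356 253] (array([ 628.6, -185.8]), np.float64(53.2), np.float64(0.63))
blue [319. 189.] [286 167] [357 219] (array([ 626.3, -183.3]), np.float64(62.6), np.float64(0.65))
```

Request:
play_rows --increments '[[[1.5,0.15,0.1],0,0],[[2,0,0],0,0],[[1.5,0,0],0,0],[[1.5,0,0],0,0],[[1,0,0],0,0],[[0.5,0,0],0,0],[[0,0,0],0,60],[[0,0,0],0,80],[[0,0,0],0,90],[[0,0,0],0,100],[[0,0,0],0,105],[[0,0,0],0,110]]'

```text
clock: 22.05
tool_pos: [629.2, -186.1, 73.2]
ee_rot: [0.5, 0.5, -0.5, 0.5]
wrist_force: [-0.6, 0.2, 1.3]
width: 54.0
```

Request:
play_rows --increments '[[[0,0,0],0,115],[[0,0,0],0,125],[[0,0,0],0,255],[[0,0,0],0,255],[[0,0,0],0,255],[[0,0,0],0,255]]'

```text
clock: 22.65
tool_pos: [629.2, -186.1, 73.1]
ee_rot: [0.5, 0.5, -0.5, 0.5]
wrist_force: [-1.5, 0.1, 3.7]
width: 53.4
```

Request:
play_rows --increments '[[[-0.3,0,0],0,255],[[-1,0,0],0,255],[[-2,0,0],0,255],[[-2.5,0,0],0,255],[[-2,0,0],0,255],[[0,-0.6,-1.2],0,255],[[0,-1.3,-2.3],0,255],[[0,-1.3,-2.3],0,255],[[0,-1.3,-2.3],0,255],[[0,-1.3,-2.3],0,255],[[0,-1.3,-2.3],0,255],[[0,-1.3,-2.3],0,255]]'

```text
clock: 23.85
tool_pos: [544.5, -35.3, 151.6]
ee_rot: [0.5, 0.5, -0.5, 0.5]
wrist_force: [1.2, 0.4, -0.5]
width: 53.6
```

Request:
play_rows --increments '[[[0,-1.3,-2.3],0,255],[[0,-1.3,-2.3],0,255],[[0,-1.3,-2.3],0,255],[[0,-1.3,-2.3],0,255],[[0,-1.3,-2.3],0,255],[[0,-1.3,-2.3],0,255],[[0,-1.3,-2.3],0,255],[[0,-1.2,-1.7],0,255],[[0,0,0],0,255],[[0,0,0],0,255]]'

```text
clock: 24.85
tool_pos: [442.0, 141.8, 151.5]
ee_rot: [0.5, 0.5, -0.499, 0.501]
wrist_force: [-0.4, -0.7, -0.7]
width: 53.4
```

```bash
python3 look.py w10;python3 - <<'E'
from h import *
s=robot.read_state(); im=cv2.imread("pics/w10.png"); z=s["tool_pos"][2]+13.9
for c in("yellow","blue"):
  for b in blobs(im,c,150):
    if len(b)<600: print(c,b.mean(0).round(),"pot",circ(plane("wrist",b,z,s)),"holder",circ(plane("wrist",b,9,s)))
E
```

```text
24.85 [442.  141.8 151.5] [ 0.23  0.19  1.84 -0.    1.12  0.23] 53.358811660654304 [-0.4 -0.7 -0.7]
[[0.001, 1.0, 0.002], [0.0, 0.002, -1.0], [-1.0, 0.001, -0.0]]
yellow [320. 263.] pot (array([441.8, 142.5]), np.float64(54.1), np.float64(0.78)) holder (array([441.2,  59.2]), np.float64(111.8), np.float64(1.03))
yellow [311. 179.] pot (array([436.9, 188.7]), np.float64(38.3), np.float64(0.16)) holder (array([431.9, 155.1]), np.float64(79.1), np.float64(0.29))
yellow [187. 133.] pot (array([373.2, 213.4]), np.float64(53.1), np.float64(0.27)) holder (array([300.3, 206. ]), np.float64(109.6), np.float64(0.55))
yellow [503.  40.] pot (array([540.6, 268.5]), np.float64(54.3), np.float64(0.42)) holder (array([645.7, 319.7]), np.float64(112.5), np.float64(0.58))
blue [332.  73.] pot (array([447.4, 241. ]), np.float64(45.1), np.float64(0.12)) holder (array([453.4, 263.1]), np.float64(93.1), np.float64(0.26))
```

The yellow pot is held centred. Its holder measures (432–434, 154) at 79–82 mm, so it's the right one.

Request:
play_rows --increments '[[[0,-0.45,-0.6],0,255],[[0.5,-0.45,-0.6],0,255],[[1.5,0,0],0,255],[[2,0,0],0,255],[[2,0,0],0,255],[[2,0,0],0,255],[[1.5,0,0],0,255],[[1,0,0],0,255],[[0.7,0,0],0,255],[[0.3,0,0],0,255],[[0,0,0],0,255],[[0,0,0],0,255]]'

```text
clock: 26.1
tool_pos: [433.1, 153.8, 36.4]
ee_rot: [0.5, 0.5, -0.5, 0.5]
wrist_force: [-0.1, 0.5, -1.1]
width: 53.5
```

Request:
play_rows --increments '[[[0.2,0,0],0,255],[[0.1,0,0],0,255],[[0.1,0,0],0,255],[[0,0,0],0,255],[[0,0,0],0,255]]'

```text
clock: 26.6
tool_pos: [432.8, 153.7, 31.9]
ee_rot: [0.5, 0.5, -0.5, 0.5]
wrist_force: [-0.3, 0.1, -1.1]
width: 53.6
```

Request:
play_rows --increments '[[[0.05,0,0],0,255],[[0,0,0],0,255]]'

```text
clock: 26.8
tool_pos: [432.8, 153.7, 31.4]
ee_rot: [0.5, 0.5, -0.5, 0.5]
wrist_force: [-0.4, 0.6, -1.4]
width: 53.6
```

Request:
play_rows --increments '[[[0.05,0,0],0,255],[[0,0,0],0,255]]'

```text
clock: 27.0
tool_pos: [432.8, 153.7, 31.1]
ee_rot: [0.5, 0.5, -0.5, 0.5]
wrist_force: [-0.3, -0.4, 2.5]
width: 53.6
```

Contact. Release, rise and head back toward the blue pot.

Request:
play_rows --increments '[[[0,0,0],0,100],[[0,0,0],0,85],[[0,0,0],0,60],[[0,0,0],0,60],[[-0.5,0,0],0,60],[[-1.5,0,0],0,60],[[-2,0,0],0,30],[[-2.5,0,0],0,0],[[-3,0,0],0,0],[[-2.5,0,0],0,0],[[0,0,0],0,0]]'

```text
clock: 28.1
tool_pos: [434.1, 154.1, 154.3]
ee_rot: [0.501, 0.499, -0.498, 0.501]
wrist_force: [-0.7, 0.1, -0.8]
width: 94.0
```

```bash
python3 look.py w11; python3 -c "
import cv2
cv2.imwrite('pics/c11.png',cv2.imread('pics/w11.png')[0:320,180:560])"
```

```text
28.1 [434.1 154.1 154.3] [0.26 0.17 1.85 0.   1.12 0.26] 94.02200659993802 [-0.7  0.1 -0.8]
[[0.005, 1.0, 0.001], [0.001, 0.001, -1.0], [-1.0, 0.005, -0.001]]
```

View pics/c11.png

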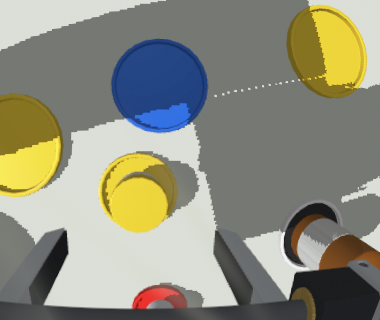

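Request:
play_rows --increments '[[[0,1.3,2.2],0,0],[[0,1.3,2.2],0,0],[[0,1.3,2.2],0,0],[[0,1.3,2.2],0,0],[[0,1.3,2.2],0,0],[[0,1.3,2.2],0,0],[[0,1.3,2.2],0,0],[[0,1.3,2.2],0,0],[[0,1.3,2.2],0,0],[[0,1.3,2.2],0,0],[[0,1.3,2.2],0,0],[[0,1.3,2.2],0,0]]'

```text
clock: 29.35
tool_pos: [589.0, -111.0, 149.5]
ee_rot: [0.499, 0.501, -0.5, 0.5]
wrist_force: [-0.1, 1.0, 0.4]
width: 94.3
```

Request:
play_rows --increments '[[[0,1.3,2.2],0,0],[[0,1.3,2.2],0,0],[[0,1.3,2.2],0,0],[[0,0,0.8],0,0],[[0,0,0],0,0],[[0,0,0],0,0]]'

```text
clock: 29.95
tool_pos: [627.6, -183.3, 150.4]
ee_rot: [0.5, 0.501, -0.5, 0.5]
wrist_force: [0.7, -0.4, -0.2]
width: 93.9
```

```bash
python3 look.py w12;python3 - <<'E'
from h import *
s=robot.read_state(); im=cv2.imread("pics/w12.png")
for b in blobs(im,"blue",150):
    if len(b)<600: print(b.mean(0).round(),circ(plane("wrist",b,45,s)))
E
```

```text
29.95 [ 627.6 -183.3  150.4] [-0.34  0.59  1.27  0.    1.28 -0.34] 93.89317166030546 [ 0.7 -0.4 -0.2]
[[-0.001, 1.0, 0.001], [0.0, 0.001, -1.0], [-1.0, -0.001, -0.0]]
[321. 206.] (array([ 627.6, -185.5]), np.float64(66.3), np.float64(0.5))
```

The yellow pot sits inside its small holder: lid at crop (138,203), rim around it. The blue pot is at (627.6,-185.5). Descend.

Request:
play_rows --increments '[[[1.5,0.05,0.25],0,0],[[2,0,0],0,0],[[2,0,0],0,0],[[2,0,0],0,0],[[2,0,0],0,0],[[1.5,0,0],0,0],[[0.8,0,0],0,0],[[0.2,0,0],0,0],[[0,0,0],0,30],[[0,0,0],0,50],[[0,0,0],0,60],[[0,0,0],0,66]]'

```text
clock: 31.2
tool_pos: [628.8, -186.7, 31.5]
ee_rot: [0.5, 0.5, -0.5, 0.5]
wrist_force: [0.1, -0.3, -0.4]
width: 70.4
```

Request:
play_rows --increments '[[[0,0,0],0,72],[[0,0,0],0,80],[[0,0,0],0,255],[[0,0,0],0,255],[[0,0,0],0,255],[[0,0,0],0,255]]'

```text
clock: 31.8
tool_pos: [628.6, -186.6, 31.3]
ee_rot: [0.5, 0.5, -0.5, 0.5]
wrist_force: [-2.8, -0.0, 5.9]
width: 67.8
```

Request:
play_rows --increments '[[[-0.3,0,0],0,255],[[-1,0,0],0,255],[[-2,0,0],0,255],[[-3,0,0],0,255],[[-3,0,0],0,255],[[-2.5,0,0],0,255],[[0,-0.8,-1.2],0,255],[[0,-1.5,-2.2],0,255],[[0,-1.5,-2.2],0,255],[[0,-1.5,-2.2],0,255],[[0,-1.5,-2.2],0,255],[[0,-1.5,-2.2],0,255]]'

```text
clock: 33.0
tool_pos: [544.9, -63.8, 149.6]
ee_rot: [0.5, 0.5, -0.5, 0.5]
wrist_force: [0.4, 0.7, -1.4]
width: 67.4
```

Request:
play_rows --increments '[[[0,-1.5,-2.2],0,255],[[0,-1.5,-2.2],0,255],[[0,-0.5,-2.2],0,255],[[0,-0.5,-2.2],0,255],[[0,-0.5,-2.2],0,255],[[0,-0.5,-2.2],0,255],[[0,-0.5,-2.2],0,255],[[0,-0.5,-2.2],0,255],[[0,-0.5,-2.2],0,255],[[0,-0.5,-2.2],0,255],[[0,-0.5,-2.2],0,255],[[0,-0.5,-2.2],0,255]]'

```text
clock: 34.2
tool_pos: [465.1, 200.3, 149.6]
ee_rot: [0.5, 0.5, -0.499, 0.5]
wrist_force: [-0.3, 0.5, -0.5]
width: 67.7
```

Request:
play_rows --increments '[[[0,-0.3,-2],0,255],[[0,0,-1.5],0,255],[[0,0,0],0,255],[[0,0,0],0,255]]'

```text
clock: 34.6
tool_pos: [462.3, 234.0, 149.0]
ee_rot: [0.5, 0.5, -0.5, 0.5]
wrist_force: [0.3, -0.5, -1.4]
width: 67.2
```

```bash
python3 look.py w13;python3 - <<'E'
from h import *
s=robot.read_state(); im=cv2.imread("pics/w13.png"); z=s["tool_pos"][2]+13.7
for b in blobs(im,"blue",150):
    if len(b)<600: print(b.mean(0).round(),"pot",circ(plane("wrist",b,z,s)),"holder",circ(plane("wrist",b,9,s)))
E
```

```text
34.6 [462.3 234.  149. ] [ 0.4   0.3   1.7  -0.    1.14  0.4 ] 67.22596920881544 [ 0.3 -0.5 -1.4]
[[0.0, 1.0, 0.001], [-0.0, 0.001, -1.0], [-1.0, 0.0, 0.0]]
[320. 258.] pot (array([461.9, 236.7]), np.float64(66.5), np.float64(0.59)) holder (array([461.8, 157.9]), np.float64(136.0), np.float64(0.82))
[312. 161.] pot (array([457.7, 288.9]), np.float64(45.4), np.float64(0.15)) holder (array([453.3, 264.1]), np.float64(92.7), np.float64(0.27))
```

Request:
play_rows --increments '[[[0,-0.4,-1.4],0,255],[[0.5,-0.4,-1.4],0,255],[[1.5,0,0],0,255],[[2,0,0],0,255],[[2,0,0],0,255],[[2,0,0],0,255],[[1.5,0,0],0,255],[[0.8,0,0],0,255],[[0.5,0,0],0,255],[[0.2,0,0],0,255],[[0,0,0],0,255],[[0,0,0],0,255]]'

```text
clock: 35.85
tool_pos: [454.4, 262.4, 39.5]
ee_rot: [0.5, 0.5, -0.499, 0.5]
wrist_force: [-0.4, -0.4, -1.1]
width: 67.5
```

Request:
play_rows --increments '[[[0.1,0,0],0,255],[[0.1,0,0],0,255],[[0,0,0],0,255],[[0,0,0],0,255]]'

```text
clock: 36.25
tool_pos: [454.2, 262.3, 37.0]
ee_rot: [0.5, 0.5, -0.5, 0.5]
wrist_force: [-0.2, -0.2, -1.0]
width: 68.0
```

Request:
play_rows --increments '[[[0.1,0,0],0,255],[[0.1,0,0],0,255],[[0,0,0],0,255],[[0,0,0],0,255]]'

```text
clock: 36.65
tool_pos: [454.1, 262.2, 34.9]
ee_rot: [0.5, 0.5, -0.5, 0.5]
wrist_force: [0.6, -0.3, -1.8]
width: 67.7
```

Request:
play_rows --increments '[[[0.05,0,0],0,255],[[0,0,0],0,255]]'

```text
clock: 36.85
tool_pos: [454.2, 262.3, 34.4]
ee_rot: [0.5, 0.5, -0.5, 0.5]
wrist_force: [-0.0, 0.9, -1.8]
width: 67.3
```

Request:
play_rows --increments '[[[0.05,0,0],0,255],[[0,0,0],0,255]]'

```text
clock: 37.05
tool_pos: [454.2, 262.3, 34.2]
ee_rot: [0.5, 0.5, -0.5, 0.5]
wrist_force: [-2.2, -0.1, 5.0]
width: 67.9
```

Contact. Release, rise, then take a final check.

Request:
play_rows --increments '[[[0,0,0],0,65],[[0,0,0],0,50],[[0,0,0],0,25],[[0,0,0],0,25],[[-0.5,0,0],0,25],[[-1.5,0,0],0,25],[[-2,0,0],0,25],[[-2.5,0,0],0,0],[[-3,0,0],0,0],[[-3,0,0],0,0],[[-3,0,0],0,0],[[-3,0,0],0,0]]'

```text
clock: 38.25
tool_pos: [454.0, 262.2, 220.7]
ee_rot: [0.5, 0.5, -0.5, 0.5]
wrist_force: [1.4, 0.0, -0.1]
width: 94.3
```

Request:
play_rows --increments '[[[-2,0,0],0,0],[[0,0,0],0,0],[[0,0,0],0,0]]'

```text
clock: 38.55
tool_pos: [454.0, 262.2, 238.5]
ee_rot: [0.5, 0.5, -0.5, 0.5]
wrist_force: [0.5, -0.4, -1.6]
width: 93.8
```

```bash
python3 look.py w14; python3 - <<'E'
from h import *
a=eyes.camera("scene"); b=eyes.camera("side")
A=cv2.resize(a[140:360,180:520],(680,440),interpolation=2)[:300] if 0 else a[140:360,180:520]
B=b[110:330,200:500]
cv2.imwrite("pics/fin.png",np.hstack([cv2.resize(A,None,fx=1.15,fy=1.15),cv2.resize(B,None,fx=1.15,fy=1.15)]))
# bystander shift: compare patches with the first pictures
for n,im,boxes in(("scene",a,{"beaker":(225,212,252,248)}),("side",b,{"beaker":(393,192,420,226)})):
    o=cv2.imread(f"pics/{n}0.png")
    for k,(x0,y0,x1,y1) in boxes.items():
        r=cv2.matchTemplate(im[y0-6:y1+6,x0-6:x1+6],o[y0:y1,x0:x1],cv2.TM_CCOEFF_NORMED); _,v,_,l=cv2.minMaxLoc(r); print(n,k,l[0]-6,l[1]-6,round(v,2))
E
```

```text
38.55 [454.  262.2 238.5] [ 0.45  0.23  1.57 -0.    1.34  0.45] 93.79826365235087 [ 0.5 -0.4 -1.6]
[[-0.0, 1.0, 0.001], [-0.0, 0.001, -1.0], [-1.0, -0.0, 0.0]]
scene beaker 0 0 0.97
side beaker 0 0 1.0
```

View pics/fin.png

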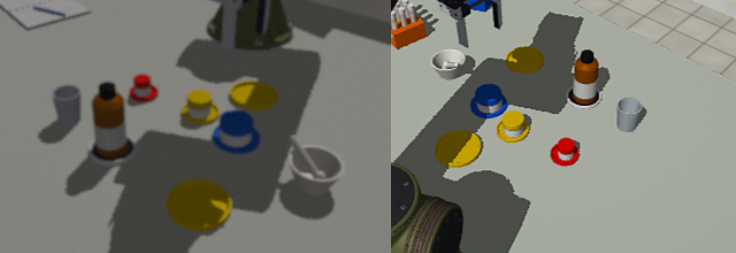

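Both views show the bottle upright in the tray and each pot upright in the holder of its own colour. The beaker is unshifted and the mortar stands as before. Handing in.

```bash
python3 -c "
from rig import robot
print(robot.hand_in())"
```

```text
the job is handed in; nothing more can be done
None
```

The bench is set out and the job is handed in; the robot's clock read about 39 s of the 128 s allowed. The bottle went into the white tray first. Then the red, yellow and blue pots went from the top of the stack into their own holders, yellow into the small 82 mm one. I lowered each piece until the wrist force showed contact (3 to 8 N) before opening the gripper.

- **Final pictures:** both fixed cameras show the bottle and all three pots upright inside their rims, with the gripper clear above everything.
- **Bystanders:** the beaker matched its starting picture to the pixel in both views. I checked the mortar only by eye; the arm stayed well away from it.
- **Disagreements:** for the tall objects, the wrist camera and the two fixed cameras differed by up to 6 mm in y. I aimed between them for the bottle and, for the pots, ended within 2 mm of the wrist camera's figure. Measurements of the holders I placed into agreed to about 2 to 3 mm.

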